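# Snap the hold-down strap over the cask's neck

### The job

Lift the brass hold-down strap by its wooden tab up and off the hook of the display stand, and press it down over the neck of the lying glass cask, both legs in their sockets, until it snaps in and sits fully home on the rubber sleeve. Do not let go: finish while still gripping the tab and pressing the strap firmly down (about 10 N), so that the rubber stays squeezed. Leave the three shot glasses standing where they are.

Things in the scene. Friction and masses are not known exactly. Their poses are not given: they have to be found in the camera images.
- strap_grip (a point): Centre of the upright pale wooden grip tab on top of the loose brass strap, 10 mm thick (x), 28 mm wide (y), its top 19 mm above this point; fingers may reach 20 mm below this point. Strap axes: x through its thickness, y from leg to leg, z up. Lifting straight up by 100 mm or more clears the hook.
- strap: Hold-down strap: brass inverted U, about 130 g, origin at the inner peak of its crown, 32 mm below strap_grip. Crown 14 mm deep (x), sloping 30 degrees down to each side. Legs 6 mm (y) x 14 mm (x), centred at y = +36 and -36 mm, feet at z = -68 mm; on each outer face a round rib at z = -60 mm, out to y = 42 mm. Starts hanging on the hook arm by the crown's peak, legs down.
- hook (a point): On the axis of the 10 mm round dark steel hook arm, where the strap hangs, 150 mm above the table. The arm lies along the x axis: from a 14 mm post at +55 mm, no taller than the arm, to an upturned tip at -37 mm, topping out 18 mm above this point. z is up.
- stand: Hook stand, fixed to the table: wooden base plate 130 x 110 x 15 mm, origin under its centre, straight below the hook point, same axes as the hook.
- seat (a point): Where strap_grip is when the crown just touches the unsqueezed rubber sleeve, above the neck of the cask, 128 mm above the table. x along the cask towards its cork, z up. The strap fits with its x along this x, either way round, legs spread along y. Fully home with the push kept up, strap_grip is 3 to 5 mm below this point.
- cradle: Amber glass cask lying on a dark wooden base board (320 x 110 x 18 mm), fixed. Origin on the table below the seat point, x towards the cork. Cask body 84 mm thick, x from -185 to -35 mm, its top 114 mm above the table; neck 30 mm thick, its axis 72 mm above the table, cork ending at x = 62 mm.
- socket (a point): Centre between the two mouths of the black sockets either side of the neck, 58 mm above the table, axes as the seat. The mouths lie at y = +36 and -36 mm and take the strap's legs from above; about 2 mm play either way along x, 3 mm along y; flared rims catch about 4 mm.
- latch_l (a joint): Travel (m) of the sprung steel roller in the +y socket (latch_r: -y); 0 at rest, about 0.002 pushed aside by the rib. Rollers are met with strap_grip about 12 mm above the seat point, resist with about 9 N in all, and let go suddenly 7 or 8 mm lower: the snap.
- latch_r (a joint): Travel (m) of the sprung steel roller in the -y socket, growing as it is pushed outwards; 0 at rest, as latch_l.
- sleeve (a joint): How far the black rubber sleeve round the cask's neck (42 mm across, 24 mm long) is pressed down (m): 0 untouched, 0.006 at its stop, about 2500 N/m. A strap snapped in but not pressed leaves it at about 0.001; a push of about 10 N at 0.004.
- shot_a: Bystander: shot glass standing on the hook stand's base plate; 44 mm across, 55 mm tall, open top, origin at the centre of its underside.
- shot_b: Bystander: shot glass standing on the cask's base board, beyond the cork; 44 mm across, 55 mm tall, open top, origin at the centre of its underside.
- shot_c: Bystander: shot glass on the table between stand and cask; 44 mm across, 55 mm tall, open top, origin at the centre of its underside.
Not all that is in view belongs to the job. Several things have the shape of the strap; the one meant has the colours described above. What is shaped like the stand but purple is not meant.

How it is judged (in metres and radians):
On the way, in this order (a step that is already met when the one before it is completed fails the run):
1. the strap is off the hook, carried by the gripper (distance between strap_grip and hook above 0.11 m and contact force between strap and stand below 0.1 N and contact force between the fingers and strap above 2 N and height (world z) of strap_grip above 0.15 m), for 0.2 s.
2. the strap has snapped fully home and is being pressed onto the sleeve (z of strap_grip in the frame of seat below -0.0015 m and horizontal distance between strap_grip and seat below 0.008 m and angle between the x axis of strap_grip and the x axis of seat, either way round below 0.15 rad and angle between strap_grip's own z axis and vertical below 0.12 rad and value of joint sleeve above 0.0025 m and contact force between the fingers and strap above 2 N), for 0.2 s.
At the end, for the whole second after the job is handed in: Strap snapped in: tab centre within 8 mm sideways of the seat point and over 1.5 mm below it, aligned within 0.15 rad, upright within 0.12 rad, at rest, still gripped (over 2 N) and pressed so that the rubber sleeve stays squeezed by over 2.5 mm (about 6 N) (all of step 2 and linear speed of strap below 0.02 m/s); the arm keeps its last pose, push and grip.
It fails at once if a shot glass is shifted by more than 30 mm or tipped over (distance of any of shot_a, shot_b, shot_c from where it was at the start of the episode above 0.03 m or angle between any of shot_a, shot_b, shot_c's own z axis and vertical above 0.5 rad).
It also fails if it takes over 45 s, if anything falls off the work surface, if the arm or the gripper's body presses on something with over 40 N, if the wrist force passes 120 N, or if a joint passes its speed limit or range.

### The arm

A 6-joint arm with a two-finger parallel gripper is mounted at the origin on the work surface. World frame = base frame: x ahead of the robot, y to its left, z up, the work surface at z = 0. Lengths are in m, angles in degrees, forces in N, time in s.
With the tool pointing down it reaches from about 0.375 to 0.9 m from the base axis. Payload 3.1 kg.
Tool frame: the origin (TCP) lies at the very end of the fingers, on their centre line; the grasp point (between the pads) lies bot.hold_point_z behind it (bot.hold_point_z is the distance from the TCP to the grasp point, in m); z points along the fingers, y is the line along which they close (so a half turn about z gives the same grasp; the last joint's range is limited). The gripper opens to 87 mm and grips with 3 to 60 N. Pads are 19 mm wide; open, the fingers measure 117 mm over their backs; the gripper's body (75 mm by 190 mm) begins 51 mm behind the grasp point.
Start: joints at [58.127, 30.224, 82.088, -0, 67.689, -10.227], TCP at [0.231, 0.581, 0.223] pointing down, gripper open.
Joint ranges: [-176.69, 176.69], [-43.24, 126.21], [12.49, 139.97], [-82, 262], [0, 151.66], [-163.58, 163.58]. Speed limits (degrees/s): [159.86, 159.86, 180, 180, 180, 180].

### API

Orientations are given as a 3x3 rotation matrix whose columns are the frame's x, y, z axes.
In Python, from rig import bot gives the robot as it stands.
- The arm moves only by the tool apply_moves, never from a script. Its argument "plan" is one flat list of numbers, 4 for each row, row after row: the shift along the world's x, y, z normalised to -1 to 1, where 1 is 0.05 m, then the turn about the world's z normalised to -1 to 1, where 1 is 10 degrees. A call has 1 to 12 rows; each row shifts and turns the commanded pose from where the row before left it; what a row does not reach is not made up. A row lasts 1/8 s, in which the tool goes at most 62.5 mm and 10.7 degrees, less where a joint would pass 70% of its speed; a pose out of reach is approached as far as the arm can. A call with a number of a shift or a turn outside -1 to 1 is refused whole. A call with a gripper value outside its range is refused whole. "grip" is the closure, from -1 (fully open) to 1 (shut), so that 0 is half open, set as the call begins (left out, the last holds). The fingers move at their own pace and stop on an object; the grip force is fixed at half the most. Time passes only in rows, so rows that do not move let the fingers close. It gives the time, the measured TCP pose, the force, the opening and the grip force at its end, in the units of the state.
- bot.read_state(): the state, without advancing time (a new reading comes with each control period).
- bot.capture(name): name is "scene" or "top" or "wrist"; returns (picture, depth): 400x640x3 uint8, red, green, blue; 400x640 float32, m along the optical axis (not along the pixel's ray), 0 where there is no reading.
- bot.camera_info(name): a dict with "vertical_fov" (degrees; the focal length in pixels is half the picture's height over the tangent of half this angle, whatever the lens; pixels are square), "cx", "cy" (the principal point, pixels), "rvec" (rotation vector, rad) and "tvec" (3), from world to camera coordinates, as OpenCV has them; the wrist camera has in their place "mount" (4x4, takes a point from camera to tool coordinates, whose origin is the TCP and whose axes are the flange's). Camera axes: x right, y down, z forward; pixel columns grow to the right and rows downward; lengths in m; the calibration is good to about 2 mm. A picture is of the moment at which its call begins: read the wrist's pose just before it. camera_info takes no time and is no camera call.
- bot.hand_in(): hands the job in; it is judged then, once.
Trained networks look in the newest picture that a camera, given by its name, has taken for a name from the list of things; names that differ only in an ending like _2 or _b are one class to them, and where a whole thing is asked for, a point or a joint stands for the part that bears it (a point fixed in the world has none). Each returns a list of dicts, best first, with "p" (0 to 1); they miss things now and then, are a little off and sometimes report something else, mostly with a low value. They report only what shows in the picture. A call takes as long as a camera call. They do not tell look-alikes from the thing itself.
- bot.outline_of(camera, target): "mask" (400x640 bool, what is visible of it) and "xy" ([column, row] as shares, 0 to 1, of the picture: columns of its width, rows of its height, amid what is visible of it).
- bot.pinpoint(camera, target): "xy" ([column, row] as shares, 0 to 1, of the picture: columns of its width, rows of its height: a listed point, or the origin of a listed thing).
The state is a dict: "time_s": time; "joint_positions": joint angles; "qvel": joint speeds; "tau": joint torques, N m; "position": TCP position; "tcp_rot": TCP orientation; "force": force on the tool from outside, world axes, zero at the start; "moment": the same for the moment, N m; "opening": opening from 0.0 (shut) to 1.0 (fully open); "grasp_force": force on a finger pad.
Only numpy, scipy, OpenCV 4.12 (cv2) and the standard library are available. Lean on these libraries where they do the work, as an engineer would, in place of code of your own. Each camera call takes 0.05 s, during which the arm holds its last target. There are 200 camera calls.

## Working session

There is one attempt and no reset: what is moved stays moved. The work goes in short steps, Python scripts to look and compute and a tool call to move; the robot and the scene stay as the last step left them, time stands still between calls to the robot, and variables do not carry over. Pictures are saved under pics/ and viewed, at most 10 in all, crops included, and the job is handed in when it is done.

Besides the shell and the picture viewer there is one more tool, called by a JSON object that holds its "method" and its "body". apply_moves: Moves the arm, as the interface text tells. Its arguments: {"type":"object","properties":{"plan":{"type":"array","items":{"type":"number"}},"grip":{"type":"number"}},"required":["plan"]}

```bash
ls; mkdir -p pics
cat > h.py <<'E'
from rig import bot
import numpy as np, cv2
def K(c):
    i=bot.camera_info(c); f=200/np.tan(np.radians(i["vertical_fov"])/2); return f,i["cx"],i["cy"],i
def pose(c):
    i=bot.camera_info(c)
    if "mount" in i:
        s=bot.read_state(); T=np.eye(4); T[:3,:3]=np.array(s["tcp_rot"]); T[:3,3]=s["position"]; return T@np.array(i["mount"])
    R=cv2.Rodrigues(np.array(i["rvec"],float))[0]; T=np.eye(4); T[:3,:3]=R.T; T[:3,3]=-R.T@np.array(i["tvec"]).ravel(); return T
def cloud(c,d,T):
    f,cx,cy,_=K(c); v,u=np.mgrid[:400,:640]
    P=np.stack([(u-cx)/f*d,(v-cy)/f*d,d],-1); return P@T[:3,:3].T+T[:3,3]
def ray_z(c,u,v,z,T):
    f,cx,cy,_=K(c); r=T[:3,:3]@np.array([(u-cx)/f,(v-cy)/f,1]); return T[:3,3]+r*(z-T[2,3])/r[2]
E
cat > a.py <<'E'
from h import *
for c in ["scene","top"]:
    T=pose(c); im,d=bot.capture(c); cv2.imwrite(f"pics/{c}0.png",im[...,::-1]); np.savez(f"{c}0.npz",im=im,d=d,T=T)
    print(c,{k:np.round(v,3).tolist() for k,v in bot.camera_info(c).items()})
    P=cloud(c,d,T)
    for t,z in [("strap_grip",.18),("hook",.15),("seat",.128),("socket",.058),("shot_a",0)]:
        for r in bot.pinpoint(c,t)[:4]:
            u,v=r["xy"][0]*640,r["xy"][1]*400
            print(t,round(r["p"],2),round(u,1),round(v,1),"onz",ray_z(c,u,v,z,T).round(3),"dep",P[min(int(v),399),min(int(u),639)].round(3))
E
python3 a.py
```

```text
pics
scene {'vertical_fov': 55.561, 'cx': 313.89, 'cy': 196.624, 'rvec': [1.987, 0.988, -0.509], 'tvec': [-0.301, -0.129, 1.36]}
strap_grip 0.91 246.1 193.3 onz [ 0.465 -0.174  0.18 ] dep [ 0.483 -0.182  0.194]
strap_grip 0.68 222.0 197.4 onz [ 0.448 -0.225  0.18 ] dep [ 0.33  -0.179  0.097]
strap_grip 0.55 309.2 213.5 onz [ 0.613 -0.104  0.18 ] dep [ 0.532 -0.044  0.106]
hook 0.95 244.5 207.9 onz [ 0.475 -0.186  0.15 ] dep [ 0.486 -0.192  0.161]
hook 0.9 165.0 233.9 onz [ 0.457 -0.364  0.15 ] dep [ 0.26  -0.328  0.002]
seat 0.56 381.8 171.5 onz [0.524 0.215 0.128] dep [0.376 0.383 0.   ]
socket 0.34 247.6 205.7 onz [ 0.355 -0.12   0.058] dep [ 0.484 -0.183  0.162]
shot_a 0.69 394.9 214.5 onz [0.575 0.236 0.   ] dep [0.611 0.185 0.047]
shot_a 0.61 255.4 244.0 onz [ 0.444 -0.153  0.   ] dep [ 0.46  -0.162  0.017]
shot_a 0.54 364.1 269.8 onz [0.683 0.01  0.   ] dep [ 0.692 -0.     0.016]
top {'vertical_fov': 49.631, 'cx': 312.459, 'cy': 197.775, 'rvec': [2.157, -2.145, 0.144], 'tvec': [-0.02, 0.531, 1.231]}
strap_grip 0.68 375.2 208.7 onz [ 0.484 -0.18   0.18 ] dep [ 0.483 -0.175  0.206]
strap_grip 0.6 371.0 266.4 onz [ 0.336 -0.167  0.18 ] dep [ 0.335 -0.182  0.071]
strap_grip 0.49 320.8 197.4 onz [ 0.512 -0.039  0.18 ] dep [ 0.522 -0.038  0.121]
hook 0.88 447.9 225.0 onz [ 0.445 -0.375  0.15 ] dep [ 0.444 -0.371  0.155]
hook 0.64 374.6 212.2 onz [ 0.478 -0.182  0.15 ] dep [ 0.476 -0.178  0.17 ]
seat 0.94 224.4 199.3 onz [0.513 0.222 0.128] dep [0.519 0.231 0.09 ]
socket 0.84 229.8 203.7 onz [0.509 0.22  0.058] dep [0.507 0.215 0.095]
socket 0.3 363.0 226.5 onz [ 0.446 -0.162  0.058] dep [ 0.45  -0.166  0.023]
shot_a 0.54 359.5 228.2 onz [ 0.445 -0.158  0.   ] dep [ 0.444 -0.154  0.025]
shot_a 0.52 237.4 173.6 onz [0.609 0.211 0.   ] dep [0.606 0.208 0.023]
shot_a 0.52 302.3 150.7 onz [0.681 0.015 0.   ] dep [0.681 0.015 0.008]
```

View pics/scene0.png

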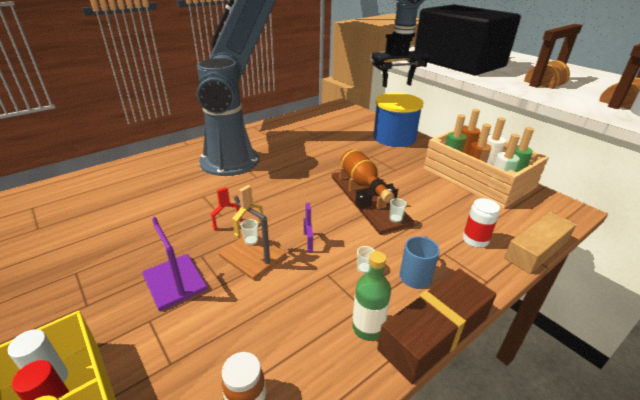

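View pics/top0.png

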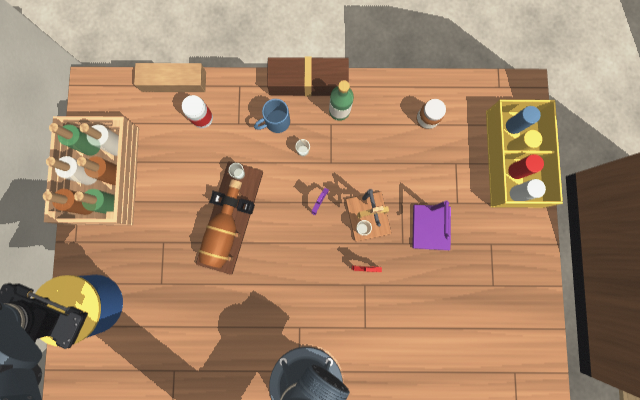

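Three strap shapes: red (scene 222,205), purple (309,225) and brass with a pale tab hanging on the dark hook (246,195; top 375,209). The brass one fits the description. The cask sits at top (228,215) with its cork towards the upper right. I'll confirm with a crop and fit the yaws.

```bash
cat > b.py <<'E'
from h import *
S=np.load("scene0.npz");Tp=np.load("top0.npz")
a=cv2.resize(S["im"][165:285,190:320],None,fx=3,fy=3,interpolation=2)
b=cv2.resize(Tp["im"][160:280,190:320],None,fx=1,fy=1)
b=cv2.resize(Tp["im"][175:255,325:412],None,fx=4.5,fy=4.5,interpolation=2)[:360]
cv2.imwrite("pics/crop.png",np.hstack([a,b])[...,::-1])
P=cloud("top",Tp["d"],Tp["T"]); im=Tp["im"].astype(int)
def rect(name,m,):
    q=P[m][:,:2]; r=cv2.minAreaRect((q*1000).astype(np.float32)); print(name,m.sum(),np.round(r,1).tolist() if 0 else r, "medz",np.median(P[m][:,2]).round(4))
near=lambda x,y,r:(np.hypot(P[...,0]-x,P[...,1]-y)<r)&(Tp["d"]>0)
rect("strap>.13",near(.484,-.18,.07)&(P[...,2]>.135))
rect("tab>.19",near(.484,-.18,.07)&(P[...,2]>.19))
rect("base",near(.48,-.18,.1)&(P[...,2]>.008)&(P[...,2]<.022))
rect("cradle",near(.48,.22,.25)&(P[...,2]>.01)&(P[...,2]<.12)&(P[...,1]>.1)&(P[...,1]<.34))
rect("body",near(.48,.22,.25)&(P[...,2]>.095)&(P[...,2]<.13)&(P[...,1]>.1)&(P[...,1]<.34))
E
python3 b.py
```

```text
strap>.13 301 ((491.0112609863281, -180.34141540527344), (76.80415344238281, 75.70137786865234), 58.079891204833984) medz 0.1549
tab>.19 52 ((481.8371276855469, -181.5592498779297), (9.920770645141602, 27.977222442626953), 11.482928276062012) medz 0.2077
base 1174 ((481.6729736328125, -183.30172729492188), (129.98928833007812, 153.85818481445312), 12.272945404052734) medz 0.0161
cradle 4139 ((477.70269775390625, 233.40249633789062), (152.8118896484375, 327.4510192871094), 80.9420166015625) medz 0.0593
body 1135 ((429.9029541015625, 239.43630981445312), (72.68314361572266, 194.7384490966797), 71.864013671875) medz 0.1077
```

View pics/crop.png

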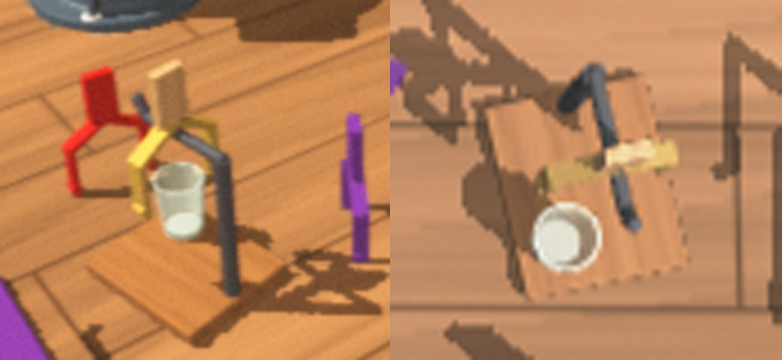

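The crop confirms it: the brass strap with the pale tab hangs on the dark hook, and the shot glass stands below on the base plate. Next, the tool and mount figures.

```bash
python3 -c "
from h import *
s=bot.read_state();R=np.array(s['tcp_rot']);print(R.round(3),s['position'],bot.hold_point_z,s['time_s'],s['opening'])
print(np.degrees(np.arctan2(R[1,1],R[0,1])));i=bot.camera_info('wrist');print(np.round(i['mount'],3),i['vertical_fov'])"
```

```text
[[-0.929  0.369  0.   ]
 [ 0.369  0.929  0.   ]
 [-0.     0.    -1.   ]] [0.23052175 0.58090985 0.22259403] 0.0187 0.6 1.0003214399929297
68.35416993263199
[[ 0.    -0.969 -0.247  0.068]
 [ 1.     0.     0.     0.001]
 [ 0.    -0.247  0.969 -0.162]
 [ 0.     0.     0.     1.   ]] 64.52524024656542
```

{"method": "apply_moves", "body": {"plan": [0.6,-0.8,0.2,-0.9,0.6,-0.8,0.2,-0.9,0.6,-0.8,0.1,-0.9,0.6,-0.8,0,-0.9,0.6,-0.8,0,-0.9,0.6,-0.8,0,-0.9,0.6,-0.8,0,-0.9,0.6,-0.8,0,-0.9,0.6,-0.8,0,-0.9,0,0,0,0,0,0,0,0], "grip": -1}}

```text
time_s: 1.98
position: [0.5001, 0.2209, 0.2474]
tcp_rot: [[0.219, 0.976, -0.001], [0.976, -0.219, 0.0], [0.0, -0.001, -1.0]]
force: [-0.1, 0.5, -0.2]
opening: 0.999
grasp_force: 0.0
```

```bash
cat > w.py <<'E'
import sys
from h import *
n=sys.argv[1]; c="wrist"
T=pose(c); im,d=bot.capture(c); cv2.imwrite(f"pics/{n}.png",im[...,::-1]); np.savez(n+".npz",im=im,d=d,T=T)
s=bot.read_state();R=np.array(s['tcp_rot']); print(s['time_s'],s['position'],np.degrees(np.arctan2(R[1,1],R[0,1])))
P=cloud(c,d,T)
for a in sys.argv[2:]:
    t,z=a.split(":")
    for r in bot.pinpoint(c,t)[:3]:
        u,v=r["xy"][0]*640,r["xy"][1]*400
        print(t,round(r["p"],2),round(u,1),round(v,1),"onz",ray_z(c,u,v,float(z),T).round(4),"dep",P[min(int(v),399),min(int(u),639)].round(4))
E
python3 w.py w1 seat:.128 socket:.058 shot_b:.018 cradle:0
```

```text
2.025 [0.49969776 0.22141994 0.24746222] -12.581093974172985
seat 0.79 335.9 199.8 onz [0.5147 0.2184 0.128 ] dep [0.5139 0.21   0.0896]
seat 0.28 329.9 175.5 onz [0.5141 0.2415 0.128 ] dep [0.5131 0.2355 0.0871]
socket 0.94 330.9 185.9 onz [0.5125 0.2183 0.058 ] dep [0.512  0.226  0.0918]
socket 0.29 327.8 175.7 onz [0.5115 0.2304 0.058 ] dep [0.5111 0.2359 0.0865]
shot_b 0.77 404.3 175.3 onz [0.6043 0.2035 0.018 ] dep [0.6031 0.2048 0.0221]
cradle 0.68 331.3 173.7 onz [0.516  0.2225 0.    ] dep [0.5156 0.2367 0.0848]
```

View pics/w1.png

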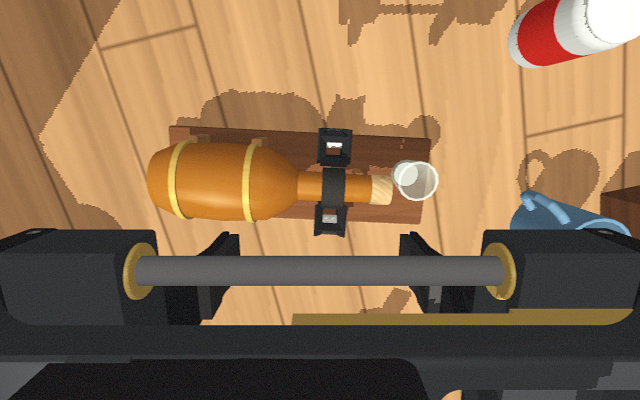

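The wrist picture shows the sockets at pixels (335,146) and (331,220), the sleeve between them at (333,188), and the cork and shot glass to the right. I'll fit the sockets and neck metrically.

```bash
cat > c.py <<'E'
from h import *
Z=np.load("w1.npz");P=cloud("wrist",Z["d"],Z["T"]);im=Z["im"].astype(int)
m=np.zeros((400,640),bool);m[115:240,140:440]=1
dark=m&(im.max(2)<75)
C=[]
for n,(r0,r1) in {"far":(120,168),"near":(204,238)}.items():
    k=dark.copy();k[:r0]=0;k[r1:]=0;k[:,:305]=0;k[:,360:]=0
    z=P[k][:,2];print(n,k.sum(),np.percentile(z,[5,25,50,75,95]).round(3))
    k&=(P[...,2]>.05)&(P[...,2]<.07)
    r=cv2.minAreaRect((P[k][:,:2]*1000).astype(np.float32));print(r,np.median(P[k][:,2]));C.append(r[0])
C=np.array(C);d=C[0]-C[1];print("mid",C.mean(0),"sep",np.hypot(*d),"y angle",np.degrees(np.arctan2(d[1],d[0])))
k=dark&(P[...,2]>.085)&(P[...,2]<.1);q=P[k];print("sleeve",len(q),q.min(0),q.max(0),cv2.minAreaRect((q[:,:2]*1000).astype(np.float32)))
# cask axis: ridge
orange=m&(im[...,0]-im[...,2]>80)&(P[...,2]>.06)
q=P[orange]; ang0=np.radians(-14)
for a in np.radians([-17]):
    e=np.array([np.cos(a),np.sin(a)]);n=np.array([-e[1],e[0]]);s=(q[:,:2]-[.514,.22])@e;t=(q[:,:2]-[.514,.22])@n
    S=[];Y=[];
    for b in np.arange(-.18,.06,.01):
        w=(s>b)&(s<b+.01)
        if w.sum()>15:
            zz=q[w,2];c=np.polyfit(t[w],zz,2)
            S.append(b+.005);Y.append(-c[1]/2/c[0]);
    print(np.round(S,3),np.round(Y,4))
    S=np.array(S);Y=np.array(Y);p=np.polyfit(S,Y,1);print("yaw",np.degrees(a+np.arctan(p[0])),"off",p[1])
board=m&(P[...,2]>.012)&(P[...,2]<.024)&(im[...,0]<150)
print("board",cv2.minAreaRect((P[board][:,:2]*1000).astype(np.float32)))
E
python3 c.py
```

```text
far 1063 [0.041 0.054 0.058 0.06  0.061]
((524.9827880859375, 259.2913818359375), (40.74351501464844, 36.6024284362793), 74.50731658935547) 0.05805816370536249
near 739 [0.052 0.055 0.058 0.06  0.083]
((503.00665283203125, 179.50682067871094), (37.57756042480469, 36.06126403808594), 74.7550048828125) 0.057966570185584876
mid [513.99472046 219.39910126] sep 82.75582589612169 y angle 74.60012967333036
sleeve 631 [0.4985957  0.20204751 0.08501171] [0.52822723 0.23916177 0.09452321] ((514.2997436523438, 220.232421875), (33.777347564697266, 23.184234619140625), 73.648193359375)
[-0.175 -0.165 -0.155 -0.145 -0.135 -0.125 -0.115 -0.105 -0.095 -0.085
 -0.075 -0.065 -0.055 -0.045 -0.035 -0.025 -0.015  0.015  0.025  0.035
  0.045  0.055] [-0.0048 -0.0048 -0.0049 -0.0045 -0.0042 -0.0039 -0.0037 -0.0035 -0.0031
 -0.0029 -0.0027  0.003  -0.0019 -0.0025 -0.0018 -0.0011  0.0009 -0.0001
  0.0003  0.0226  0.0011  0.0013]
yaw -14.191916456692201 off 0.002246642042978079
board ((477.33416748046875, 233.51942443847656), (115.51741790771484, 318.06298828125), 74.85586547851562)
```

{"method": "apply_moves", "body": {"plan": [0,-0.9,0.3,0.3,0,-0.9,0.3,0.3,0,-0.9,0.3,0.3,0,-0.9,0.2,0.3,0,-0.9,0,0.3,0,-0.9,0,0.3,-0.1,-0.9,0,0.3,-0.1,-0.9,0,0.3,-0.1,-0.9,0,0,0,0,0,0,0,0,0,0], "grip": -1}}

```text
time_s: 3.6
position: [0.4854, -0.1831, 0.3024]
tcp_rot: [[-0.197, 0.98, -0.0], [0.98, 0.197, 0.001], [0.001, -0.0, -1.0]]
force: [-0.6, 0.5, 0.0]
opening: 1.001
grasp_force: 0.0
```

```bash
python3 w.py w2 strap_grip:.187 hook:.15
cat > d.py <<'E'
from h import *
Z=np.load("w2.npz");P=cloud("wrist",Z["d"],Z["T"])
k=(np.hypot(P[...,0]-.482,P[...,1]+.1815)<.04)&(Z["d"]>0)&(P[...,2]<.22)
t=k&(P[...,2]>.195);q=P[t];print(t.sum(),np.percentile(q[:,2],[5,50,95]))
v,u=np.where(t);print(u.min(),u.max(),v.min(),v.max())
t=k&(P[...,2]>.203);print(cv2.minAreaRect((P[t][:,:2]*1000).astype(np.float32)),t.sum())
k=(np.hypot(P[...,0]-.482,P[...,1]+.1815)<.06)&(P[...,2]>.125)&(P[...,2]<.18)&(Z["im"].astype(int)[...,0]-Z["im"][...,2]>60)
print(k.sum(),cv2.minAreaRect((P[k][:,:2]*1000).astype(np.float32)))
E
python3 d.py
```

```text
3.65 [ 0.4853975  -0.18267256  0.30244408] 11.431644476260935
strap_grip 0.89 314.6 196.4 onz [ 0.4804 -0.1789  0.187 ] dep [ 0.4793 -0.1743  0.2065]
strap_grip 0.87 378.7 56.9 onz [ 0.5087 -0.0551  0.187 ] dep [ 0.5169 -0.0394  0.1184]
strap_grip 0.62 185.6 146.7 onz [ 0.3624 -0.1577  0.187 ] dep [ 0.3327 -0.1682  0.1133]
hook 0.96 312.5 186.8 onz [ 0.4775 -0.1779  0.15  ] dep [ 0.476  -0.1666  0.2046]
413 [0.20336734 0.20682181 0.20787245]
309 320 184 218
((480.6678161621094, -179.6261444091797), (9.392714500427246, 27.565675735473633), 11.429973602294922) 393
632 ((492.5503234863281, -183.80015563964844), (73.19940948486328, 78.48917388916016), 68.25880432128906)
```

View pics/w2.png

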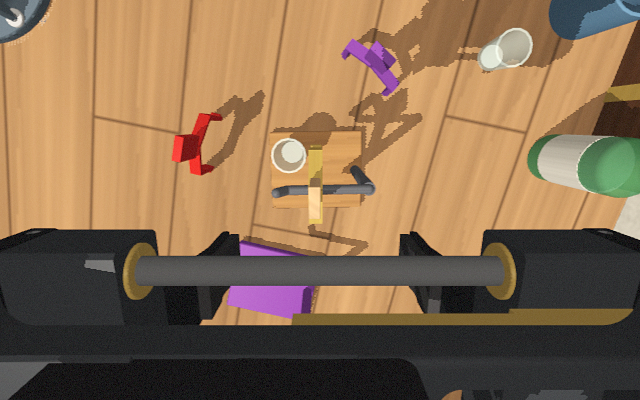

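Tab is at pixel (314,200), with the hook tip to its left (280,190) and the post to its right (360,180). Descending and closing.

{"method": "apply_moves", "body": {"plan": [-0.1,0.09,-0.6,0,0,0,-0.8,0,0,0,-0.7,0,0,0,-0.47,0,0,0,0,0,0,0,0,0]}}

```text
time_s: 4.5
position: [0.4813, -0.1794, 0.1749]
tcp_rot: [[-0.198, 0.98, 0.001], [0.98, 0.198, -0.001], [-0.001, 0.001, -1.0]]
force: [-0.0, 0.2, -0.2]
opening: 1.0
grasp_force: 0.0
```

{"method": "apply_moves", "body": {"plan": [0,0,0,0,0,0,0,0,0,0,0,0,0,0,0,0,0,0,0,0,0,0,0,0], "grip": 1}}

```text
time_s: 5.25
position: [0.4805, -0.1796, 0.174]
tcp_rot: [[-0.197, 0.98, -0.0], [0.98, 0.197, 0.0], [0.0, -0.0, -1.0]]
force: [-0.0, -0.6, 0.1]
opening: 0.404
grasp_force: 0.0
```

{"method": "apply_moves", "body": {"plan": [0,0,0,0,0,0,0,0,0,0,0,0,0,0,0,0,0,0,0,0,0,0,0,0]}}

```text
time_s: 6.0
position: [0.4805, -0.1796, 0.174]
tcp_rot: [[-0.197, 0.98, -0.0], [0.98, 0.197, 0.0], [0.0, -0.0, -1.0]]
force: [0.3, -0.3, -0.2]
opening: 0.112
grasp_force: 30.0
```

{"method": "apply_moves", "body": {"plan": [0,0,0.2,0,0,0,0.4,0,0,0,0.6,0,0,0,0.6,0,0,0,0.6,0,0,0,0.4,0,0,0,0,0,0,0,0,0]}}

```text
time_s: 7.0
position: [0.4799, -0.1792, 0.3133]
tcp_rot: [[-0.197, 0.98, -0.001], [0.98, 0.197, 0.001], [0.001, -0.001, -1.0]]
force: [-0.0, 0.3, -2.4]
opening: 0.111
grasp_force: 30.0
```

```bash
python3 w.py w3 strap_grip:.327
python3 - <<'E'
from h import *
im,d=bot.capture("scene");s=cv2.resize(im[140:290,170:330],None,fx=2.5,fy=2.5,interpolation=2)
w=np.load("w3.npz")["im"][130:400,200:440];w=cv2.resize(w,(333,375))
cv2.imwrite("pics/lift.png",np.hstack([s,w])[...,::-1]);np.savez("s3.npz",im=im,d=d,T=pose("scene"))
Z=np.load("w3.npz");P=cloud("wrist",Z["d"],Z["T"]);i=Z["im"].astype(int)
k=(Z["d"]>0)&(P[...,2]>.2)&(np.hypot(P[...,0]-.48,P[...,1]+.18)<.07)&(i[...,0]-i[...,2]>50)
print(k.sum(),[P[k].min(0),P[k].max(0)]);v,u=np.where(k);print(u.min(),u.max(),v.min(),v.max())
E
```

```text
7.05 [ 0.47973247 -0.17910717  0.31296765] 11.351698315855792
strap_grip 0.93 191.8 150.7 onz [ 0.4108 -0.1357  0.327 ] dep [ 0.3317 -0.1681  0.1187]
strap_grip 0.87 322.0 260.8 onz [ 0.4812 -0.1779  0.327 ] dep [ 0.4738 -0.1457  0.3996]
strap_grip 0.85 386.5 66.2 onz [ 0.4905 -0.0825  0.327 ] dep [ 0.5231 -0.0411  0.1196]
8128 [array([ 0.43090744, -0.19361309,  0.22745747]), array([ 0.51773421, -0.13358295,  0.41508143])]
120 486 161 399
```

View pics/lift.png

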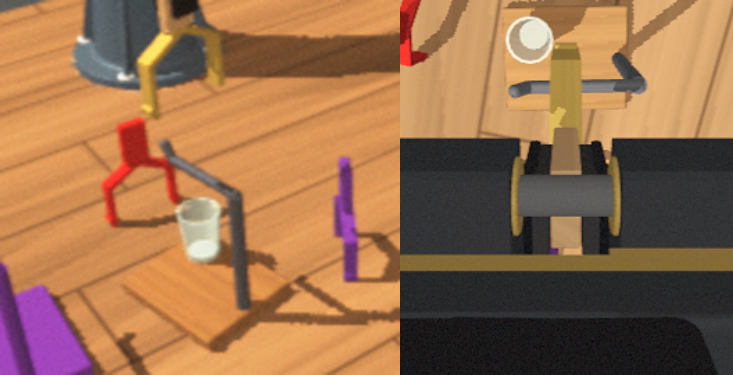

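Strap hangs straight in the grip (scene crop 180,70) clear of the hook, and the stand glass is undisturbed. I'll check the offset of the held strap in the tool frame to cancel the camera bias.

Run:
```python
from h import *
Z=np.load("w3.npz");P=cloud("wrist",Z["d"],Z["T"]);i=Z["im"].astype(int)
s=bot.read_state();R=np.array(s["tcp_rot"]);Q=(P-np.array(s["position"]))@R*1000
u=np.mgrid[:400,:640][1]
k=(Z["d"]>0)&(abs(u-318)<25)&(P[...,2]<.345)&(P[...,2]>.2)&(i[...,0]-i[...,2]>40)&(abs(Q[...,0])<60)
q=Q[k];print(len(q))
for a in range(-10,100,8):
    w=(q[:,2]>a)&(q[:,2]<a+8)
    if w.sum()>8: print("toolz",a,w.sum(),"x",np.percentile(q[w,0],[3,50,97]).round(1),"y",np.percentile(q[w,1],[3,50,97]).round(1))
```

```text
2035
toolz -10 103 x [11.1 13.6 14.1] y [-5.2 -0.   4.6]
toolz -2 90 x [12.3 13.6 14.1] y [-6.6 -0.   4.9]
toolz 6 60 x [ 6.7 13.6 14. ] y [-4.9  0.3  5.5]
toolz 14 397 x [ 6.9 14.7 19.7] y [-6.6 -0.   7.2]
toolz 22 567 x [19.  25.8 33. ] y [-6.2  0.6  6.7]
toolz 30 242 x [32.8 36.3 38.7] y [-6.2  0.3  6.8]
toolz 38 28 x [38.5 38.6 38.8] y [-6.4 -0.   6.6]
toolz 46 39 x [38.5 38.6 38.8] y [-6.1  0.6  6.8]
toolz 54 37 x [38.5 38.6 38.8] y [-5.7 -0.   6.9]
toolz 62 23 x [38.5 38.6 38.7] y [-6.5  0.7  6.7]
toolz 70 83 x [38.5 39.9 41.2] y [-5.3 -0.   6. ]
```

{"method": "apply_moves", "body": {"plan": [0,0.5,0,0,0.1,0.9,0,-0.3,0.1,0.9,0,-0.4,0.1,0.9,0,-0.4,0.1,0.9,0,-0.4,0.1,0.9,0,-0.4,0.1,0.9,0,-0.4,0.07,0.9,0,-0.35,0,0.8,0,0,0,0.39,0,0,0,0,0,0,0,0,0,0]}}

```text
time_s: 8.65
position: [0.514, 0.2187, 0.3137]
tcp_rot: [[0.262, 0.965, -0.001], [0.965, -0.262, -0.001], [-0.001, -0.0, -1.0]]
force: [-0.7, -0.4, -2.0]
opening: 0.111
grasp_force: 30.0
```

{"method": "apply_moves", "body": {"plan": [0,0,-0.5,0,0,0,-0.8,0,0,0,-0.8,0,0,0,-0.6,0,0,0,-0.2,0,0,0,0,0,0,0,0,0,0,0,0,0]}}

```text
time_s: 9.65
position: [0.5149, 0.22, 0.1704]
tcp_rot: [[0.261, 0.965, 0.003], [0.965, -0.261, 0.001], [0.001, 0.002, -1.0]]
force: [0.5, 0.2, -2.2]
opening: 0.112
grasp_force: 30.0
```

```bash
python3 w.py w4
python3 - <<'E'
from h import *
im,d=bot.capture("scene");s=cv2.resize(im[130:250,320:440],(480,480),interpolation=2)
w=np.load("w4.npz")["im"][100:300,200:360+80];w=cv2.resize(w,(320,267))
w=np.vstack([w,np.zeros((213,320,3),np.uint8)]);cv2.imwrite("pics/pre.png",np.hstack([s,w])[...,::-1])
E
```

```text
9.7 [0.51465404 0.22006618 0.17019071] -15.139847648054923
```

View pics/pre.png

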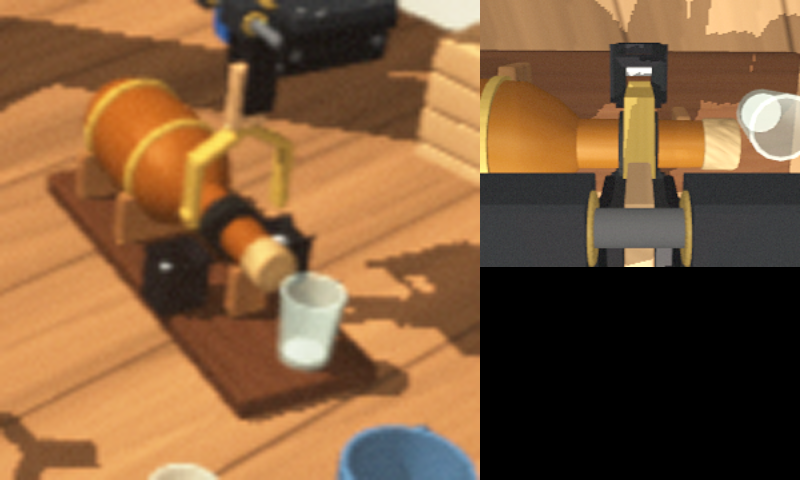

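The strap hangs above the neck with the far leg centred on its socket (crop 639,70). Lowering in steps.

{"method": "apply_moves", "body": {"plan": [0,0,-0.2,0,0,0,-0.2,0,0,0,-0.2,0,0,0,-0.1,0,0,0,0,0,0,0,0,0]}}

```text
time_s: 10.5
position: [0.5142, 0.22, 0.1342]
tcp_rot: [[0.261, 0.965, 0.0], [0.965, -0.261, 0.0], [0.0, 0.0, -1.0]]
force: [-0.5, -0.0, -1.2]
opening: 0.107
grasp_force: 30.0
```

{"method": "apply_moves", "body": {"plan": [0,0,-0.1,0,0,0,-0.1,0,0,0,-0.1,0,0,0,0,0,0,0,0,0]}}

```text
time_s: 11.12
position: [0.5148, 0.2199, 0.1189]
tcp_rot: [[0.261, 0.965, 0.001], [0.965, -0.261, 0.0], [0.0, 0.001, -1.0]]
force: [2.1, -0.3, -3.2]
opening: 0.112
grasp_force: 30.0
```

{"method": "apply_moves", "body": {"plan": [0,0,-0.06,0,0,0,-0.04,0,0,0,0,0,0,0,0,0]}}

```text
time_s: 11.62
position: [0.5137, 0.2201, 0.1137]
tcp_rot: [[0.261, 0.965, -0.001], [0.965, -0.261, 0.0], [0.0, -0.001, -1.0]]
force: [1.2, 1.9, -4.0]
opening: 0.11
grasp_force: 30.0
```

{"method": "apply_moves", "body": {"plan": [0,0,-0.04,0,0,0,-0.02,0,0,0,0,0,0,0,0,0]}}

```text
time_s: 12.12
position: [0.5138, 0.2201, 0.1118]
tcp_rot: [[0.261, 0.965, 0.0], [0.965, -0.261, 0.0], [0.0, 0.0, -1.0]]
force: [-1.0, 0.5, 4.9]
opening: 0.112
grasp_force: 30.0
```

{"method": "apply_moves", "body": {"plan": [0,0,-0.03,0,0,0,-0.01,0,0,0,0,0,0,0,0,0]}}

```text
time_s: 12.62
position: [0.514, 0.2201, 0.1103]
tcp_rot: [[0.261, 0.965, 0.001], [0.965, -0.261, 0.0], [0.001, 0.0, -1.0]]
force: [-2.1, -0.5, 9.1]
opening: 0.112
grasp_force: 30.0
```

```bash
python3 w.py w5
python3 - <<'E'
from h import *
s=bot.read_state();print(s["force"],s["position"],s["grasp_force"])
R=np.array(s["tcp_rot"])
for n in ["w4","w5"]:
    Z=np.load(n+".npz");P=cloud("wrist",Z["d"],Z["T"]);i=Z["im"].astype(int)
    T0=Z["T"]@np.linalg.inv(np.array(bot.camera_info("wrist")["mount"]));Q=(P-T0[:3,3])@T0[:3,:3]*1000
    u=np.mgrid[:400,:640][1]
    k=(Z["d"]>0)&(abs(u-318)<20)&(Q[...,0]>20)&(Q[...,0]<32)&(abs(Q[...,1])<5)&(Q[...,2]<45)&(i[...,0]-i[...,2]>40)
    c=np.polyfit(Q[k][:,0],Q[k][:,2],1);print(n,k.sum(),"slope",c[0],"toolz at x=26:",np.polyval(c,26),"y",np.median(Q[k][:,1]))
cv2.imwrite("pics/fin.png",cv2.resize(Z["im"][90:290,200:440],(720,600))[...,::-1])
E
```

```text
12.675 [0.51395907 0.2201437  0.11036584] -15.142134738629952
[-2.21642765  1.18533158  8.58184541] [0.51395907 0.2201437  0.11036584] 30.002662357874215
w4 824 slope 6.556393508431238 toolz at x=26: -38.914060959395556 y -0.4514275962080097
w5 817 slope 6.580895820519114 toolz at x=26: -38.84833875253315 y -0.45067659027884105
```

View pics/fin.png

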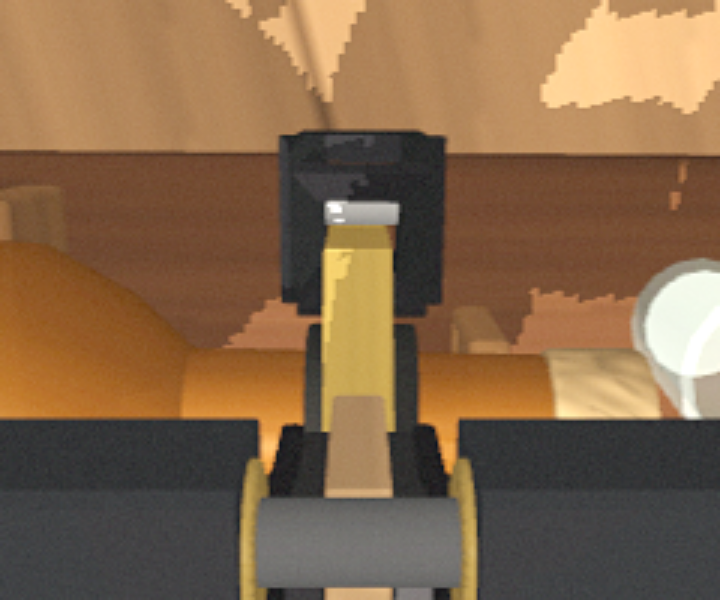

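The leg is in the socket with its roller (360,212) beside it. The strap hasn't slipped in the grip since w4, and it sits about 4 mm below the seat point with roughly 9 N of push.

```bash
python3 -c "
from rig import bot
print(bot.hand_in())"
```

```text
the job is handed in; nothing more can be done
None
```

I handed the job in with the brass strap pressed over the cask neck, about 4 mm below the seat point, still gripped at 30 N and pushed down with about 9 N. I inferred the snap from the force and height readings, since the latch and sleeve joints can't be read directly; the hand-in returned no verdict.

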